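# Line up the jigsaw sample pieces by size

### The arm

A 7-joint arm with a two-finger parallel gripper is mounted at the origin on the work surface. World frame = base frame: x ahead of the robot, y to its left, z up, the work surface at z = 0. Lengths are in mm, angles in rad, forces in N, time in s.
With the tool pointing down it reaches from about 400 to 875 mm from the base axis. Payload 4.4 kg.
Tool frame: the origin (TCP) lies at the centre of the arm's flange, where the gripper is bolted on; the fingertips stand 173 mm ahead of it and the grasp point (between the pads) lies 155 mm ahead of it; z points along the fingers, y is the direction in which the jaws open and shut (so a half turn about z gives the same grasp; the last joint's range is limited). The gripper opens to 85 mm and grips with 20 to 120 N. Pads are 22 mm wide; open, the fingers measure 114 mm over their backs; the gripper's body (76 mm by 85 mm) begins 54 mm behind the grasp point. The pads swing forward as they close: fully open they stand 13 mm farther back than shut.
Start: joints at [-1.333, 0.628, 0.038, 1.517, -0.027, 0.996, -0.02], TCP at [194.428, 620.253, 404.713] pointing down, gripper open.
Joint ranges: [-3.06, 3.06], [-0.37, 2.12], [-1.25, 1.32], [0.18, 2.47], [-1.1, 4.24], [0.23, 1.98], [-2.94, 2.94]. Speed limits (rad/s): [2.57, 2.57, 3.14, 3.14, 3.14, 3.14, 3.14].

### API

Orientations are given as [roll, pitch, yaw] about the fixed x, y, z axes, in that order (R = Rz(yaw) Ry(pitch) Rx(roll)).
In Python, from cell import * gives the robot as it stands. The module is installed in compiled form; this text tells all that it offers.
- The arm moves only by the shell command python3 -m jog 'ROWS'. ROWS is JSON, one flat list of numbers, 5 for each row, row after row: the shift along the tool's x, y, z in mm, then the turn about the tool's z in degrees, then the finger opening in mm, from 0 to 85.4. A call has 1 to 20 rows; each row is the pose to reach, as a shift and turn from the pose commanded when the call began, along the tool's axes at that moment; what a row does not reach only later rows make up. A row lasts 1/12 s, in which the tool goes at most 41.7 mm and 7.16 degrees, less where a joint would pass 70% of its speed; a pose out of reach is approached as far as the arm can. A call with a gripper value outside its range is refused whole. The fingers move at their own pace and stop on an object; the grip force is fixed at half the most. Time passes only in rows, so rows that repeat a pose let the fingers close. It gives the time, the measured TCP pose, the force and the opening at its end, in the units of the state.
- read_state(): the state, without advancing time (a new reading comes with each control period).
- get_image(name): name is "side" or "top" or "wrist"; returns (picture, depth): 420x560x3 uint8, blue, green, red; 420x560 float32, mm along the optical axis (not along the pixel's ray), 0 where there is no reading.
- camera_params(name): a dict with "K" (3x3 intrinsics, pixels), "T" (4x4, takes a point from camera to world coordinates). Camera axes: x right, y up, looking along -z (the intrinsics and any distortion apply to the point x, -y, -z); pixel columns grow to the right and rows downward; lengths in mm; the calibration is good to about 2 mm. A picture is of the moment at which its call begins: read the wrist's pose just before it. camera_params takes no time and is no camera call; for the wrist camera it gives the pose at the moment of the call.
- finish_job(): hands the job in, once; it reports no verdict.
The state is a dict: "clock": time; "qpos": joint angles; "qd": joint speeds; "tau": joint torques, N m; "eef_pos": TCP position; "tool_rot": TCP orientation; "force": force on the tool from outside, world axes, zero at the start; "torque": the same for the moment, N m; "width": finger opening in mm.
Only numpy, scipy, OpenCV 4.12 (cv2) and the standard library are available. Lean on these libraries where they do the work, as an engineer would, in place of code of your own. Each camera call takes 0.05 s, during which the arm holds its last target.

### The job

Set out the size samples for the puzzle club: put the four loose wooden jigsaw pieces on the four marks of the display ledge in order of size, the largest on the mark next to the upright peg and the smallest on the mark farthest from it. Each piece lies flat and centred on its mark, with its tab pointing along the ledge (towards either end). Do not shove or knock over the glue pot that stands among them.

Things in the scene. Friction and masses are not known exactly. Their poses are not given: they have to be found in the camera images.
- largest (a point): flat jigsaw-shaped piece of plain wood, 24 mm thick, the largest of four. Its body is a 61 mm square; on the +x side a round tab sticks out 13 mm, the -x side has the matching notch, and the +y and -y sides are straight and parallel, 61 mm apart (good to grip). This point: centre of the square body, half-way up (12 mm above its underside); z up, x towards the tab.
- second (a point): flat jigsaw-shaped piece of plain wood, 24 mm thick, the second largest of four. Its body is a 50 mm square; on the +x side a round tab sticks out 11 mm, the -x side has the matching notch, and the +y and -y sides are straight and parallel, 50 mm apart (good to grip). This point: centre of the square body, half-way up (12 mm above its underside); z up, x towards the tab.
- third (a point): flat jigsaw-shaped piece of plain wood, 24 mm thick, the third largest of four. Its body is a 39 mm square; on the +x side a round tab sticks out 9 mm, the -x side has the matching notch, and the +y and -y sides are straight and parallel, 39 mm apart (good to grip). This point: centre of the square body, half-way up (12 mm above its underside); z up, x towards the tab.
- smallest (a point): flat jigsaw-shaped piece of plain wood, 24 mm thick, the smallest of four. Its body is a 28 mm square; on the +x side a round tab sticks out 6 mm, the -x side has the matching notch, and the +y and -y sides are straight and parallel, 28 mm apart (good to grip). This point: centre of the square body, half-way up (12 mm above its underside); z up, x towards the tab.
- mark_a: one of four identical flat marks on the display ledge: a dark line 82 mm long and 5 mm wide across the ledge with an 18 mm dot at its middle. Origin: the dot, on the ledge's top face, 18 mm above the table. y runs along the ledge (along the row of marks), x across it. The marks stand in one straight row 95 mm apart; the letters say nothing about which stands where. The ledge is a fixed light wooden slab 90 mm wide, 490 mm long, 18 mm thick, with no walls.
- mark_b: one of four identical flat marks on the display ledge: a dark line 82 mm long and 5 mm wide across the ledge with an 18 mm dot at its middle. Origin: the dot, on the ledge's top face, 18 mm above the table. y runs along the ledge (along the row of marks), x across it. The marks stand in one straight row 95 mm apart; the letters say nothing about which stands where. The ledge is a fixed light wooden slab 90 mm wide, 490 mm long, 18 mm thick, with no walls.
- mark_c: one of four identical flat marks on the display ledge: a dark line 82 mm long and 5 mm wide across the ledge with an 18 mm dot at its middle. Origin: the dot, on the ledge's top face, 18 mm above the table. y runs along the ledge (along the row of marks), x across it. The marks stand in one straight row 95 mm apart; the letters say nothing about which stands where. The ledge is a fixed light wooden slab 90 mm wide, 490 mm long, 18 mm thick, with no walls.
- mark_d: one of four identical flat marks on the display ledge: a dark line 82 mm long and 5 mm wide across the ledge with an 18 mm dot at its middle. Origin: the dot, on the ledge's top face, 18 mm above the table. y runs along the ledge (along the row of marks), x across it. The marks stand in one straight row 95 mm apart; the letters say nothing about which stands where. The ledge is a fixed light wooden slab 90 mm wide, 490 mm long, 18 mm thick, with no walls.
- peg: fixed upright dark wooden peg, 42 mm high, 26 mm across its head, standing on the ledge on the line of the marks, 70 mm beyond one end of the row (either end; the other end has only an empty small dark peg hole). Origin: centre of its foot on the ledge's top face.
- pot (a point): white round glue pot with a grey lid, 40 mm across, 54 mm high, standing loose on the table among the pieces. This point: on its axis, half-way up (27 mm).
Mind the look-alikes: they are no part of the job. Leave any green or purple look-alike of the part that bears smallest alone.

How it is judged:
By the outcome, as a careful person would: the job done as asked, in the order asked, and still so for the second after the job is handed in, with the robot touching nothing.
It also fails if it takes over 93 s, if anything falls off the work surface, if the arm or the gripper's body presses on something with over 40 N, if the wrist force passes 120 N, or if a joint passes its speed limit or range.

## Working session

There is one attempt and no reset: what is moved stays moved. The work goes in short steps, Python scripts to look and compute and a shell command to move; the robot and the scene stay as the last step left them, time stands still between calls to the robot, and variables do not carry over. Pictures are saved under pics/ and viewed, and the job is handed in when it is done.

```bash
mkdir -p pics
python3 - <<'E'
from cell import *
import cv2, numpy as np
s=read_state(); print({k:np.round(v,3).tolist() for k,v in s.items()})
for n in ("top","side"):
    im,d=get_image(n); p=camera_params(n)
    cv2.imwrite(f"pics/{n}0.png",im); np.savez(f"{n}0.npz",im=im,d=d,K=p["K"],T=p["T"])
    print(n,{k:np.round(v,2).tolist() for k,v in p.items()})
E
```

```text
{'clock': 0.0, 'qpos': [-1.333, 0.629, 0.038, 1.518, -0.027, 0.996, -0.02], 'qd': [0.001, -0.0, -0.001, -0.001, 0.002, 0.0, 0.001], 'tau': [-0.0, -56.339, 1.226, -19.345, 0.011, 0.01, 0.0], 'eef_pos': [194.345, 619.944, 403.785], 'tool_rot': [-3.14, 0.0, 2.838], 'force': [-0.884, -0.476, 0.502], 'torque': [0.029, -0.02, 0.001], 'width': 85.156}
top {'K': [[385.87, 0.0, 281.85], [0.0, 385.87, 210.69], [0.0, 0.0, 1.0]], 'T': [[-0.01, 0.99, -0.14, 405.98], [-1.0, -0.02, -0.03, -15.08], [-0.03, 0.14, 0.99, 765.36], [0.0, 0.0, 0.0, 1.0]]}
side {'K': [[433.11, 0.0, 273.95], [0.0, 433.11, 207.83], [0.0, 0.0, 1.0]], 'T': [[-0.93, 0.21, -0.29, 265.69], [-0.36, -0.57, 0.74, 611.5], [-0.01, 0.8, 0.6, 563.54], [0.0, 0.0, 0.0, 1.0]]}
```

View pics/top0.png

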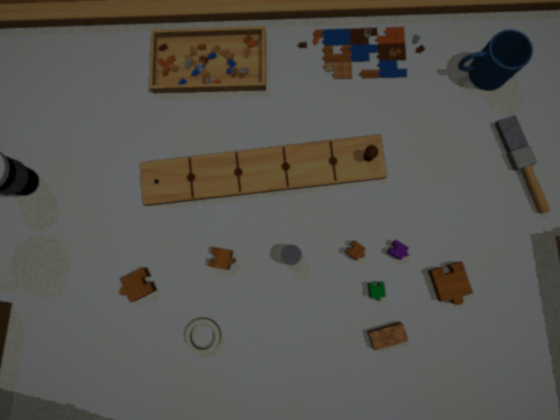

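View pics/side0.png

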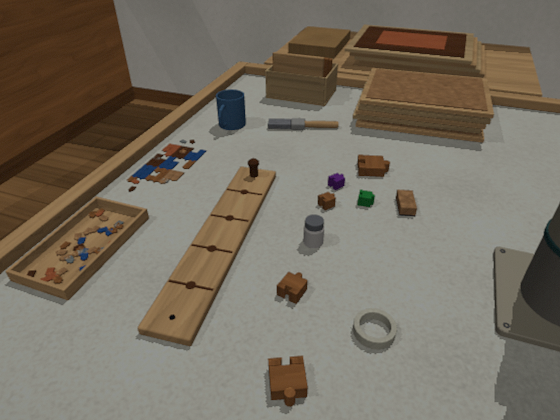

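The candidates in the top view are:
- **Brown jigsaw pieces:** (137,284), (222,258), (356,250) and (450,283).
- **Look-alikes:** green (376,290), purple (398,249), and the plain wood block at (388,335).
- **Pot:** (291,254).
- **Peg:** (370,152), at the right end of the ledge.
- **Marks:** (191,177), (238,171), (285,166) and (333,160).

By description I choose the four plain brown pieces. Next I'll check them in one close crop and measure them.

```bash
cat > h.py <<'E'
import numpy as np, cv2
def ray(px,K,T):
    px=np.atleast_2d(px).astype(float)
    d=np.c_[(px[:,0]-K[0,2])/K[0,0],-(px[:,1]-K[1,2])/K[1,1],-np.ones(len(px))]
    return T[:3,3],d@T[:3,:3].T
def onplane(px,z,K,T):
    o,d=ray(px,K,T); return o+d*((z-o[2])/d[:,2])[:,None]
def world(d,K,T):
    v,u=np.mgrid[:d.shape[0],:d.shape[1]]
    c=np.stack([(u-K[0,2])/K[0,0]*d,-(v-K[1,2])/K[1,1]*d,-d],-1)
    return c@T[:3,:3].T+T[:3,3]
E
python3 - <<'E'
from h import *
z=np.load("top0.npz"); im,d,K,T=[z[k] for k in("im","d","K","T")]
W=world(d,K,T)
hsv=cv2.cvtColor(im,cv2.COLOR_BGR2HSV)
for n,(u,v) in dict(P1=(137,284),P2=(222,258),P3=(356,250),P4=(450,283),blk=(388,335),pot=(291,254),peg=(370,152),m1=(191,177),m2=(238,171),m3=(285,166),m4=(333,160)).items():
    print(n,hsv[v,u],np.round(np.median(W[v-2:v+3,u-2:u+3].reshape(-1,3),0),1))
m=((hsv[...,1]>110)&(hsv[...,0]<20)&(hsv[...,2]>30)).astype(np.uint8)
m[:230]=0
cs,_=cv2.findContours(m,cv2.RETR_EXTERNAL,cv2.CHAIN_APPROX_NONE)
for c in cs:
    if cv2.contourArea(c)<60: continue
    print(cv2.boundingRect(c),cv2.contourArea(c))
big=[cv2.resize(im[v-25:v+25,u-33:u+33],None,fx=6,fy=6,interpolation=cv2.INTER_CUBIC) for u,v in((137,284),(222,258),(356,250),(450,283))]
o=np.vstack([np.hstack(big[:2]),np.hstack(big[2:])]); cv2.imwrite("pics/crop0.png",np.clip(o*1.6,0,255).astype(np.uint8))
E
```

```text
P1 [ 14 202  72] [375.5 287.4  23.6]
P2 [ 14 200  83] [422.7 124.2  23.4]
P3 [ 15 207  75] [ 434.3 -132.1   23.2]
P4 [ 14 196  78] [ 370.5 -303.8   23.5]
blk [ 14 159  74] [ 277.4 -184.8   21.6]
pot [105  18  57] [427.5  -8.7  54. ]
peg [ 11 200  37] [ 615.3 -160.    59.1]
m1 [ 11 201  38] [584.5 188.7  18.5]
m2 [ 12 203  39] [594.6  94.6  18.4]
m3 [ 11 201  38] [602.7   0.7  18.3]
m4 [ 12 215  38] [613.  -94.7  18.6]
(369, 323, 38, 27) 629.5
(0, 303, 11, 53) 224.0
(120, 268, 36, 33) 652.5
(430, 262, 42, 42) 1034.0
(209, 248, 26, 21) 346.0
(346, 241, 19, 18) 185.0
```

View pics/crop0.png

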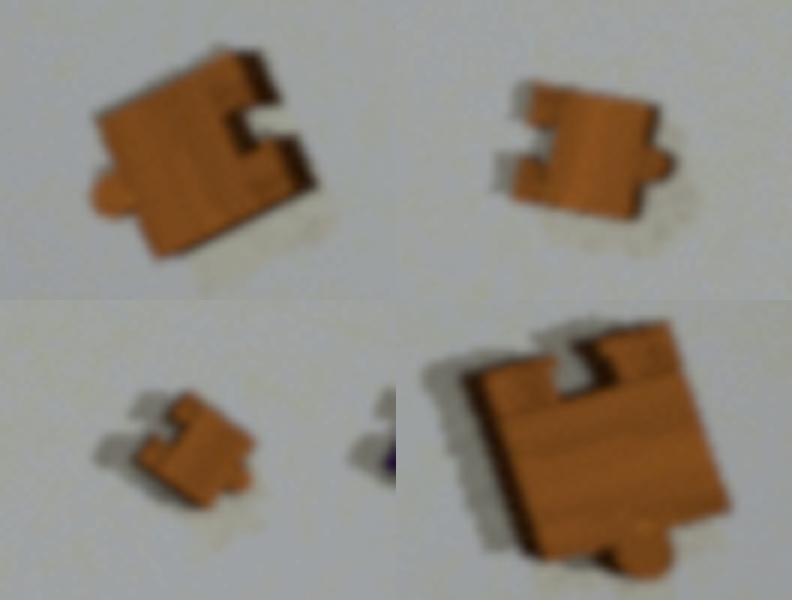

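The crop confirms four plain brown pieces with clearly visible tabs. P4 (450,283) is the largest with its tab at lower right, and P1 (137,284) is the second with its tab at left. P2 (222,258) is the third with its tab at right, and P3 (356,250) is the smallest with its tab at lower right. Next I'll measure sizes and yaws.

```bash
cat >> h.py <<'E'
def piece(im,K,T,ctr,zt,size,tab,vmin=50,R=70,s=2.0):
    """rectify plane z=zt round world ctr (x,y); s px/mm; image u = world x, v = world y"""
    N=int(2*R*s)
    g=np.array([[-R,-R],[R,-R],[R,R],[-R,R]],float)+ctr
    P=np.c_[g,np.full(4,zt)]
    C=(P-T[:3,3])@T[:3,:3]
    px=np.c_[K[0,0]*C[:,0]/-C[:,2]+K[0,2],K[1,1]*-C[:,1]/-C[:,2]+K[1,2]].astype(np.float32)
    H=cv2.getPerspectiveTransform(px,np.float32([[0,0],[N,0],[N,N],[0,N]]))
    r=cv2.warpPerspective(im,H,(N,N),flags=cv2.INTER_CUBIC)
    hsv=cv2.cvtColor(r,cv2.COLOR_BGR2HSV)
    m=((hsv[...,1]>120)&(hsv[...,0]<22)&(hsv[...,2]>vmin)).astype(np.uint8)
    m=cv2.morphologyEx(m,cv2.MORPH_OPEN,np.ones((5,5),np.uint8))
    cs,_=cv2.findContours(m,cv2.RETR_EXTERNAL,cv2.CHAIN_APPROX_NONE)
    c=min((c for c in cs if cv2.contourArea(c)>300*s*s*.5),key=lambda c:np.hypot(*(c.reshape(-1,2).mean(0)-N/2)))
    (cx,cy),(w,h),a=cv2.minAreaRect(c)
    a=np.radians(a)
    if h>w: w,h,a=h,w,a+np.pi/2
    e=np.array([np.cos(a),np.sin(a)])
    # tab side: narrow outermost slab
    q=(c.reshape(-1,2)-[cx,cy]); n=np.array([-e[1],e[0]]); t=q@e; l=q@n
    wid=lambda k: np.ptp(l[k]) if k.any() else 0
    wp=wid(t>w/2-tab*s*.4); wm=wid(t<-w/2+tab*s*.4)
    if wm<wp: e=-e
    cen=np.array([cx,cy])-e*tab*s/2
    return cen/s-R+ctr, np.arctan2(e[1],e[0]), (w/s,h/s,min(wp,wm)/s,max(wp,wm)/s), r, c
E
python3 - <<'E'
from h import *
z=np.load("top0.npz"); im,d,K,T=[z[k] for k in("im","d","K","T")]
out=[]
for n,ctr,sz,tab in(("largest",(370,-304),61,13),("second",(375,287),50,11),("third",(423,124),39,9),("smallest",(434,-132),28,6)):
    c,y,dim,r,cc=piece(im,K,T,np.array(ctr),24,sz,tab)
    print(n,np.round(c,1),"yaw deg",round(np.degrees(y),1),"dims",np.round(dim,1),"exp",sz+tab,sz)
    cv2.drawContours(r,[cc],-1,(0,255,0),1); out.append(r)
cv2.imwrite("pics/rect0.png",np.vstack([np.hstack(out[:2]),np.hstack(out[2:])]))
g=[(191,177),(238,171),(285,166),(333,160)]
# dots: dark centroid
hsv=cv2.cvtColor(im,cv2.COLOR_BGR2HSV)
D=[]
for u,v in g:
    w=im[v-12:v+13,u-12:u+13].max(2).astype(np.float32)
    b=(w<cv2.medianBlur(im[v-12:v+13,u-12:u+13],3).max()*0.6).astype(np.uint8)
    b=cv2.morphologyEx(b,cv2.MORPH_OPEN,cv2.getStructuringElement(cv2.MORPH_ELLIPSE,(5,5)))
    q=np.argwhere(b).mean(0); uv=(u-12+q[1],v-12+q[0]); D.append(onplane(uv,18,K,T)[0])
D=np.array(D); print(np.round(D,1)); print(np.linalg.norm(np.diff(D,axis=0),axis=1), np.degrees(np.arctan2(*(D[-1]-D[0])[1::-1])))
print("green,purple,pot",np.round([onplane(p,zz,K,T)[0] for p,zz in(((376,290),24),((398,249),24),((291,254),54))],0))
E
```

```text
largest [ 374.5 -306.6] yaw deg -165.0 dims [73.7 59.7 15.8 59.2] exp 74 61
second [374.5 288. ] yaw deg 116.6 dims [59.7 50.1 11.6 49.9] exp 61 50
third [422.9 128.6] yaw deg -101.5 dims [47.4 36.6  8.2 35.9] exp 48 39
smallest [ 434.7 -130.1] yaw deg -128.9 dims [32.8 27.3  6.4 26.2] exp 34 28
[[585.1 189.6  18. ]
 [593.7  95.   18. ]
 [602.9   0.7  18. ]
 [612.  -93.8  18. ]]
[95.03163069 94.7028602  94.93538336] -84.57223951932964
green,purple,pot [[ 359. -166.   24.]
 [ 435. -211.   24.]
 [ 428.   -9.   54.]]
```

View pics/rect0.png

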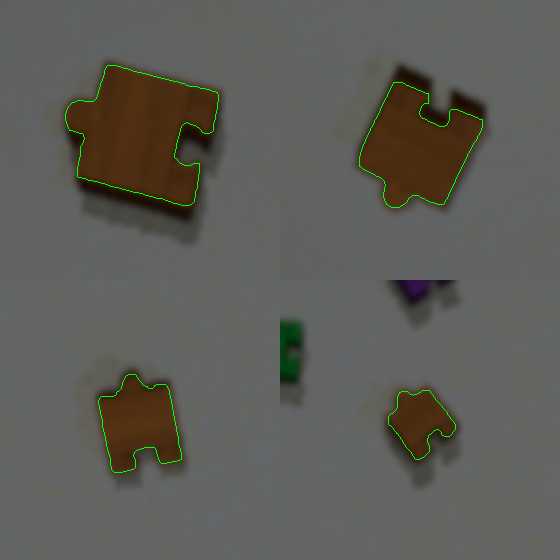

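```bash
cat > plan.py <<'E'
import sys; from cell import *; from h import *
# args: x y z yawdeg(mod 180, of tool x)
x,y,z,yw=map(float,sys.argv[1:5]); s=read_state(); p=np.array(s["eef_pos"]); ps=s["tool_rot"][2]
az=np.degrees(np.arctan2(y,x))+90
yw=yw+180*np.round((az-yw)/180)
d=np.array([x,y,z])-p
ex=np.array([np.cos(ps),np.sin(ps)]); ey=np.array([np.sin(ps),-np.cos(ps)])
turn=-(yw-np.degrees(ps)); turn=(turn+180)%360-180
print("clock",s["clock"],"rpy",np.round(s["tool_rot"],3),"pos",np.round(p,1),"w",s["width"],"F",np.round(s["force"],1))
print("ROW dx dy dz turn:",np.round([d[:2]@ex,d[:2]@ey,-d[2],turn],1),"rows>=",np.ceil(max(np.linalg.norm(d)/41.7,abs(turn)/7.16)))
E
python3 plan.py 374.5 288 260 116.6
```

```text
clock 0.1 rpy [-3.14   0.     2.838] pos [194.3 620.  403.9] w 85.34501474078925 F [ 0.1  0.3 -0. ]
ROW dx dy dz turn: [-271.2 -262.9  143.9   46. ] rows>= 10.0
```

```bash
python3 -m jog '[-271,-263,144,46,85,-271,-263,144,46,85,-271,-263,144,46,85,-271,-263,144,46,85,-271,-263,144,46,85,-271,-263,144,46,85,-271,-263,144,46,85,-271,-263,144,46,85,-271,-263,144,46,85,-271,-263,144,46,85,-271,-263,144,46,85,-271,-263,144,46,85,-271,-263,144,46,85,-271,-263,144,46,85,-271,-263,144,46,85]'; python3 plan.py 374.5 288 170 116.6
python3 - <<'E'
from cell import *
from h import *
p=camera_params("wrist"); im,d=get_image("wrist"); cv2.imwrite("pics/w1.png",im); np.savez("w1.npz",im=im,d=d,K=p["K"],T=p["T"]); print(p["T"])
E
```

```text
clock: 1.35
eef_pos: [373.7, 289.8, 261.0]
tool_rot: [3.141, -0.001, 2.038]
force: [-0.3, 0.2, 0.3]
width: 85.2
clock 1.35 rpy [ 3.141e+00 -1.000e-03  2.038e+00] pos [373.7 289.8 261. ] w 85.2010429886271 F [-0.3  0.2  0.3]
ROW dx dy dz turn: [-1.9 -0.1 91.   0.2] rows>= 3.0
[[ 8.92603000e-01 -4.30886636e-01 -1.32652141e-01  3.40376152e+02]
 [ 4.50843522e-01  8.53058441e-01  2.62738302e-01  3.58223706e+02]
 [-5.03943991e-05 -2.94326355e-01  9.55704972e-01  2.30686281e+02]
 [ 0.00000000e+00  0.00000000e+00  0.00000000e+00  1.00000000e+00]]
```

View pics/w1.png

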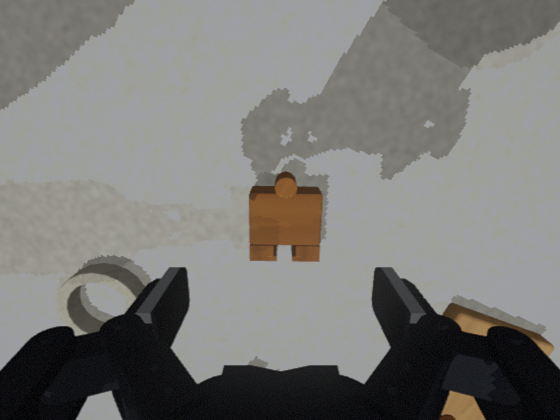

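The wrist view shows the second piece at columns 249–322, with its sides parallel to the jaws (pads at 188 and 374). I'll cross-check its position by casting rays.

Run:
```python
from h import *
z=np.load("w1.npz"); im,d,K,T=[z[k] for k in("im","d","K","T")]
print(piece(im,K,T,np.array([374,288]),24,50,11,vmin=90)[:3])
print(onplane([(249,189),(322,189),(322,246),(249,246)],24,K,T))
```

```text
(array([377.17994039, 292.19478458]), np.float64(2.0214576781701092), (60.383262634277344, 48.84089660644531, np.float64(12.965196969819681), np.float64(48.76830521518774)))
[[343.35699985 306.0200019   24.        ]
 [386.9552287  328.0416061   24.        ]
 [407.00731311 291.90554965  24.        ]
 [360.90550062 268.61879476  24.        ]]
```

```bash
python3 -m jog '[0,2,50,0,85,0,2,90,0,85,0,2,90,0,85,0,2,90,0,85,0,2,90,0,40,0,2,90,0,40,0,2,90,0,40,0,2,90,0,40,0,2,90,0,40,0,2,90,0,40,0,2,90,0,40,0,2,90,0,40]'; python3 plan.py 593.7 95 280 95.43
```

```text
clock: 2.4
eef_pos: [376.4, 289.5, 171.7]
tool_rot: [3.14, -0.001, 2.035]
force: [-0.7, 1.0, 7.1]
width: 49.1
clock 2.4 rpy [ 3.140e+00 -1.000e-03  2.035e+00] pos [376.4 289.5 171.7] w 49.12461032972708 F [-0.7  1.   7.1]
ROW dx dy dz turn: [-271.2  107.2 -108.3   21.2] rows>= 8.0
```

The grip is at 49.1 mm, as expected. The second piece goes on the second mark from the peg, at (602.9, 0.7), so I'll lift first.

```bash
python3 -m jog '[0,0,-50,0,40,0,0,-90,0,40,0,0,-90,0,40]'; python3 plan.py 602.9 0.7 260 95.43
```

```text
clock: 2.65
eef_pos: [377.6, 289.4, 265.1]
tool_rot: [3.135, -0.001, 2.034]
force: [0.7, 0.6, -1.1]
width: 49.4
clock 2.65 rpy [ 3.135e+00 -1.000e-03  2.034e+00] pos [377.6 289.4 265.1] w 49.36008112241094 F [ 0.7  0.6 -1.1]
ROW dx dy dz turn: [-358.9   72.6    5.1   21.1] rows>= 9.0
```

```bash
python3 -m jog '[-359,73,5,21,40,-359,73,5,21,40,-359,73,5,21,40,-359,73,5,21,40,-359,73,5,21,40,-359,73,5,21,40,-359,73,5,21,40,-359,73,5,21,40,-359,73,5,21,40,-359,73,5,21,40,-359,73,5,21,40,-359,73,5,21,40,-359,73,5,21,40,-359,73,5,21,40]'; python3 plan.py 602.9 0.7 190 95.43
python3 - <<'E'
from cell import *
from h import *
p=camera_params("wrist"); im,d=get_image("wrist"); cv2.imwrite("pics/w2.png",im); np.savez("w2.npz",im=im,d=d,K=p["K"],T=p["T"])
E
```

```text
clock: 3.82
eef_pos: [601.5, 2.5, 255.6]
tool_rot: [-3.141, -0.001, 1.67]
force: [0.3, -0.1, -0.4]
width: 48.9
clock 3.8167 rpy [-3.141e+00 -1.000e-03  1.670e+00] pos [601.5   2.5 255.6] w 48.86568414603076 F [ 0.3 -0.1 -0.4]
ROW dx dy dz turn: [-1.9  1.2 65.6  0.3] rows>= 2.0
```

View pics/w2.png

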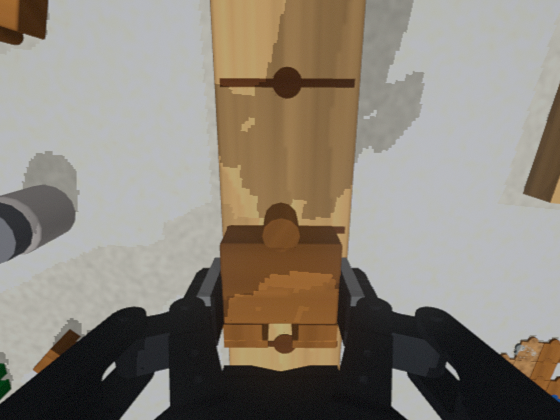

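Run:
```python
from h import *
z=np.load("w2.npz"); im,d,K,T=[z[k] for k in("im","d","K","T")]
print(onplane([(287,82),(284.5,343),(344,230)],18,K,T))
W=world(d,K,T); print(W[82,287],W[343,284],W[230,280],W[300,230])
```

```text
[[596.4313567   97.54743793  18.        ]
 [614.79595191 -92.2750531   18.        ]
 [646.24391256   6.08176615  18.        ]]
[596.42281525  97.4632971   18.92150212] [614.31963162 -91.58292652  18.88762929] [598.66684802  34.69308484 107.08597827] [580.69205893   1.43727235 108.09210866]
```

Run:
```python
from h import *
z=np.load("w2.npz"); im,d,K,T=[z[k] for k in("im","d","K","T")]
W=world(d,K,T)
g=cv2.cvtColor(im,cv2.COLOR_BGR2GRAY)
for v in(260,290,310):
    r=im[v].astype(int); 
    o=[u for u in range(190,370) if r[u,2]-r[u,0]>40]; 
    print(v,o[0],o[-1],W[v,[o[0]+4,o[-1]-4]])
yaw=1.670; ey=np.array([np.sin(yaw),-np.cos(yaw)]); p=np.array([601.5,2.5])
for v in(260,290,310):
    r=im[v].astype(int); o=[u for u in range(190,370) if r[u,2]-r[u,0]>40]
    q=(W[v,o[0]+2]+W[v,o[-1]-2])/2; print("piece mid lateral off vs TCP",(q[:2]-p)@ey)
```

```text
260 221 340 [[577.6725564   19.89231684 108.14584308]
 [622.60520952  24.40159046 108.03501645]]
290 222 338 [[578.85374333   6.49398495 108.77192981]
 [623.89133204  10.58156295 107.9541538 ]]
310 224 337 [[580.09219486  -3.61808505 108.00797153]
 [624.91216724   0.94192191 107.99809041]]
piece mid lateral off vs TCP 0.6074538342942502
piece mid lateral off vs TCP 0.2827003838383455
piece mid lateral off vs TCP 0.6715429518530859
```

```bash
cat >> h.py <<'E'
def inhand(im,d,K,T,p,yaw,zr,lat=40):
    W=world(d,K,T); ex=np.array([np.cos(yaw),np.sin(yaw)]); ey=np.array([np.sin(yaw),-np.cos(yaw)])
    q=W[...,:2]-p; a=q@ex; b=q@ey; r=im.astype(int)
    m=(abs(W[...,2]-zr)<3)&(abs(b)<lat)&(abs(a)<60)&(r[...,2]-r[...,0]>35)
    return a[m],b[m],m
E
python3 - <<'E'
from h import *
for f,p,yaw,zr in(("w2.npz",(601.5,2.5),1.670,108),("w1.npz",(373.7,289.8),2.038,24)):
    z=np.load(f); im,d,K,T=[z[k] for k in("im","d","K","T")]
    a,b,m=inhand(im,d,K,T,np.array(p),yaw,zr)
    print(f,"along x",np.percentile(a,[0,1,99,100]),"lat",np.percentile(b,[0,1,99,100]))
    for l,h in((-30,-12),(-6,6),(12,30)):
        k=(b>l)&(b<h); print(l,h,np.percentile(a[k],[0,.5,99.5,100]))
E
```

```text
w2.npz along x [-23.9312701  -22.3451315   36.12802372  38.12867742] lat [-24.67196175 -23.67096043  24.72566889  25.63153343]
-30 -12 [-23.64652622 -22.96078335  27.19708731  27.46608969]
-6 6 [-23.47658769 -19.38834053  37.68137113  38.12867742]
12 30 [-23.9312701  -22.91499448  26.9896488   27.36035048]
w1.npz along x [-25.01985467 -23.78117293  34.39509505  36.50156224] lat [-20.53451889 -19.84133968  28.31624362  29.05487553]
-30 -12 [-24.23570576 -23.85258512  25.74867036  26.24300546]
-6 6 [-23.98024329 -23.08826315  36.1210642   36.50156224]
12 30 [-25.01985467 -24.70824893  25.22895948  29.37341731]
```

```bash
python3 -m jog '[-2,3.7,30,0,40,-2,3.7,50,0,40,-2,3.7,62,0,40,-2,3.7,65.5,0,40,-2,3.7,65.5,0,40,-2,3.7,65.5,0,40]'
```

```text
clock: 4.37
eef_pos: [605.9, -0.4, 190.5]
tool_rot: [3.141, -0.0, 1.669]
force: [-0.6, -0.5, -0.0]
width: 48.7
```

```bash
python3 -m jog '[0,0,0.8,0,40,0,0,0.8,0,40,0,0,0.8,0,80,0,0,0.8,0,80,0,0,0.8,0,80,0,0,0.8,0,80,0,0,-30,0,80,0,0,-70,0,80,0,0,-90,0,80,0,0,-90,0,80]'; python3 plan.py 425.6 130.7 260 -101.5
```

```text
clock: 5.2
eef_pos: [607.8, -1.6, 284.9]
tool_rot: [3.133, 0.001, 1.668]
force: [-0.1, 0.3, -0.8]
width: 80.3
clock 5.2 rpy [3.133e+00 1.000e-03 1.668e+00] pos [607.8  -1.6 284.9] w 80.34818452396597 F [-0.1  0.3 -0.8]
ROW dx dy dz turn: [ 149.4 -168.4   24.9   17.1] rows>= 6.0
```

```bash
python3 -m jog '[149.5,-168.5,25,17,80,149.5,-168.5,25,17,80,149.5,-168.5,25,17,80,149.5,-168.5,25,17,80,149.5,-168.5,25,17,80,149.5,-168.5,25,17,80,149.5,-168.5,25,17,80,149.5,-168.5,25,17,80,149.5,-168.5,25,17,80,149.5,-168.5,25,17,80,149.5,-168.5,25,17,80]'
cat > look.py <<'E'
import sys; from cell import *; from h import *
# look.py tag zr lat : wrist picture, analysis of object at height zr round the TCP
tag,zr,lat=sys.argv[1],float(sys.argv[2]),float(sys.argv[3])
s=read_state(); p=camera_params("wrist"); im,d=get_image("wrist"); K,T=p["K"],p["T"]
cv2.imwrite(f"pics/{tag}.png",im); np.savez(tag+".npz",im=im,d=d,K=K,T=T)
P=np.array(s["eef_pos"]); yaw=s["tool_rot"][2]
print("TCP",np.round(P,1),"yaw",np.degrees(yaw),"w",s["width"])
a,b,m=inhand(im,d,K,T,P[:2],yaw,zr,lat)
c=cv2.findContours(m.astype(np.uint8),0,2)[0]; 
print("along",np.round(np.percentile(a,[.5,99.5]),1),"lat",np.round(np.percentile(b,[.5,99.5]),1))
W=world(d,K,T); print("z med",np.median(W[...,2][m]))
(cx,cy),(w,h),A=cv2.minAreaRect(np.float32(np.c_[a,b])); print("rect ctr tool(x,y)",round(cx,1),round(cy,1),"wh",round(w,1),round(h,1),"ang",round(A,1))
E
python3 look.py w3 24 35
```

```text
clock: 6.12
eef_pos: [424.8, 130.6, 255.2]
tool_rot: [3.14, 0.0, 1.37]
force: [-0.3, 0.0, -0.0]
width: 79.6
TCP [424.8 130.6 255.2] yaw 78.48603450182328 w 79.60871632549218
along [-25.2  20.3] lat [-18.1  19.7]
z med 24.41548878111621
rect ctr tool(x,y) -3.1 0.8 wh 38.3 47.5 ang 89.6
```

View pics/w3.png

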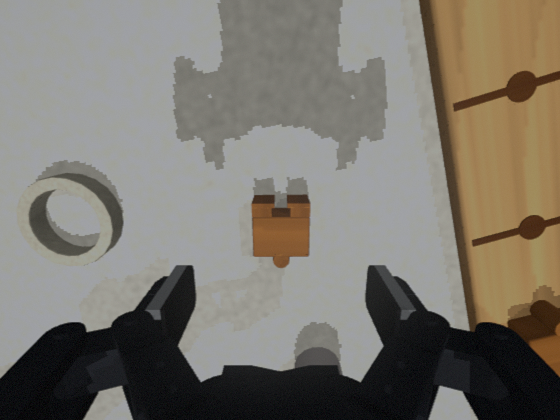

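The third piece is centred between the jaws at (281,230), tab down. The pot top at (318,355) is well clear.

```bash
python3 -m jog '[1.4,0.8,40,0,80,1.4,0.8,83,0,80,1.4,0.8,83,0,80,1.4,0.8,83,0,80,1.4,0.8,83,0,30,1.4,0.8,83,0,30,1.4,0.8,83,0,30,1.4,0.8,83,0,30,1.4,0.8,83,0,30,1.4,0.8,83,0,30,1.4,0.8,83,0,30,1.4,0.8,83,0,30]';python3 -m jog '[0,0,-50,0,30,0,0,-90,0,30,0,0,-90,0,30]'; python3 plan.py 596.4 97.3 260 95.5
```

```text
clock: 7.17
eef_pos: [425.7, 132.8, 174.3]
tool_rot: [3.137, -0.002, 1.371]
force: [0.7, -0.9, 10.0]
width: 38.2
clock: 7.42
eef_pos: [426.2, 132.4, 267.6]
tool_rot: [3.133, -0.003, 1.37]
force: [0.0, 0.1, -0.7]
width: 38.1
clock 7.4167 rpy [ 3.133e+00 -3.000e-03  1.370e+00] pos [426.2 132.4 267.6] w 38.13376244627782 F [ 0.   0.1 -0.7]
ROW dx dy dz turn: [ -0.5 173.8   7.6 -17. ] rows>= 5.0
```

```bash
python3 -m jog '[0,174,7.6,-17,30,0,174,7.6,-17,30,0,174,7.6,-17,30,0,174,7.6,-17,30,0,174,7.6,-17,30,0,174,7.6,-17,30,0,174,7.6,-17,30,0,174,7.6,-17,30,0,174,7.6,-17,30]'; python3 look.py w4 108 25
```

```text
clock: 8.17
eef_pos: [593.9, 99.1, 254.8]
tool_rot: [-3.14, -0.001, 1.669]
force: [0.4, -0.2, -0.2]
width: 37.7
TCP [593.9  99.1 254.8] yaw 95.62551146425166 w 37.72591477953664
along [-27.6  17.9] lat [-18.4  19.1]
z med 105.30645461108354
rect ctr tool(x,y) -5.3 0.4 wh 38.3 47.0 ang 89.8
```

View pics/w4.png

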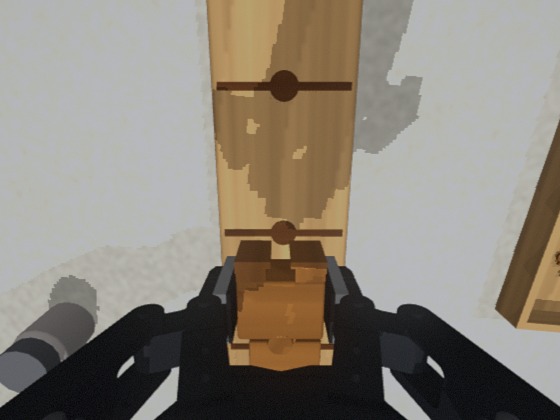

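```bash
cat > place.py <<'E'
import sys; from h import *
# tag, mark pixel u v, TCP x y yawdeg, body centre in tool (x,y)
t=sys.argv[1]; u,v,X,Y,yw,cx,cy=map(float,sys.argv[2:9])
z=np.load(t+".npz"); im,d,K,T=[z[k] for k in("im","d","K","T")]
yw=np.radians(yw)
r=im[int(v)-14:int(v)+15,int(u)-18:int(u)+19].astype(np.float32)
b=(r.max(2)<0.55*np.percentile(r.max(2),80)).astype(np.uint8)
b=cv2.morphologyEx(b,cv2.MORPH_OPEN,cv2.getStructuringElement(cv2.MORPH_ELLIPSE,(15,15)))
if b.any():
    q=np.argwhere(b); print("dot px",u-18+q[:,1].mean(),v-14+q[:,0].mean(),"size",np.ptp(q,axis=0)+1); u,v=int(u)-18+q[:,1].mean(),int(v)-14+q[:,0].mean()
m=onplane((u,v),18,K,T)[0]; print("mark",m)
ex=np.array([np.cos(yw),np.sin(yw)]); ey=np.array([np.sin(yw),-np.cos(yw)])
c=np.array([X,Y])+cx*ex+cy*ey; e=m[:2]-c
print("piece ctr",c,"ROW dx dy",e@ex,e@ey)
W=world(d,K,T); ex3=ex
from h import inhand
for zr in(104,105,106):
    a,bb,mm=inhand(im,d,K,T,np.array([X,Y]),yw,zr,25); print(zr,np.percentile(a,[.5,99.5]),np.percentile(bb,[.5,99.5]),np.median(W[...,2][mm]))
E
python3 place.py w4 284 232 593.9 99.1 95.63 -0.8 0.4; python3 place.py w4 284 86 593.9 99.1 95.63 -0.8 0.4|head -2
```

```text
mark [597.00173959  97.28308683  18.        ]
piece ctr [594.37655366  98.34310066] ROW dx dy -1.3124417024399473 2.5085308960095416
104 [-27.76684037  18.0541655 ] [-18.50374596  19.45980894] 104.7727139740762
105 [-27.78272115  18.00220824] [-18.49376064  19.46721585] 104.78081818048526
106 [-27.80231265  17.96500267] [-18.47137938  19.46196929] 104.79224619043545
dot px 283.7223880597015 85.69701492537314 size [29 29]
mark [587.1117155  191.84326589  18.        ]
```

```bash
python3 -m jog '[-1.7,2.4,30,0,30,-1.7,2.4,50,0,30,-1.7,2.4,60,0,30,-1.7,2.4,62.5,0,30,-1.7,2.4,62.5,0,30,-1.7,2.4,63,0,30,-1.7,2.4,63,0,30]'
```

```text
clock: 8.8
eef_pos: [597.8, 97.1, 192.0]
tool_rot: [3.141, -0.0, 1.669]
force: [-0.4, 1.1, -0.4]
width: 38.0
```

```bash
python3 -m jog '[0,0,0.3,0,30,0,0,0.3,0,60,0,0,0.3,0,60,0,0,0.3,0,60,0,0,0.3,0,60,0,0,-30,0,60,0,0,-70,0,60,0,0,-90,0,60,0,0,-90,0,60]'; python3 plan.py 437.4 -128 260 -128.9
```

```text
clock: 9.55
eef_pos: [599.7, 96.4, 286.2]
tool_rot: [3.133, 0.0, 1.668]
force: [0.6, -0.2, 0.1]
width: 60.0
clock 9.55 rpy [3.133 0.    1.668] pos [599.7  96.4 286.2] w 60.02185184831711 F [ 0.6 -0.2  0.1]
ROW dx dy dz turn: [-207.5 -183.4   26.2   44.5] rows>= 7.0
```

```bash
python3 -m jog '[-207.5,-183.5,25,44.5,60,-207.5,-183.5,25,44.5,60,-207.5,-183.5,25,44.5,60,-207.5,-183.5,25,44.5,60,-207.5,-183.5,25,44.5,60,-207.5,-183.5,25,44.5,60,-207.5,-183.5,25,44.5,60,-207.5,-183.5,25,44.5,60,-207.5,-183.5,25,44.5,60,-207.5,-183.5,25,44.5,60,-207.5,-183.5,25,44.5,60]';python3 look.py w5 24 25
```

```text
clock: 10.47
eef_pos: [436.3, -126.4, 256.3]
tool_rot: [-3.141, -0.001, 0.895]
force: [-0.5, 0.7, 0.3]
width: 59.5
TCP [ 436.3 -126.4  256.3] yaw 51.254464842520335 w 59.47119891272499
along [-20.4  12.3] lat [-10.5  16.7]
z med 24.386349167191085
rect ctr tool(x,y) -4.7 3.2 wh 27.2 34.4 ang 88.8
```

View pics/w5.png

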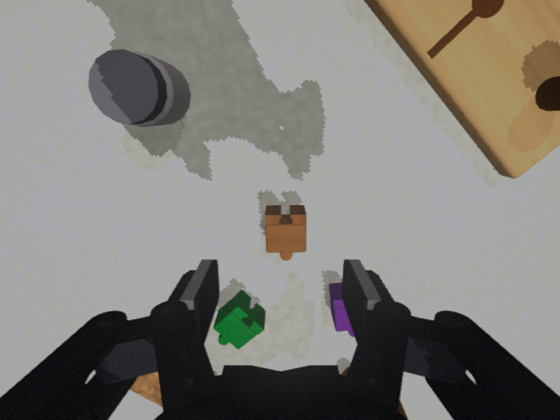

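The smallest piece at (285,230) lies between the jaws. The green (240,320) and purple (343,305) look-alikes are 65 mm or more behind the finger plane.

```bash
python3 -m jog '[-1.7,3.2,40,0,60,-1.7,3.2,80,0,60,-1.7,3.2,80,0,60,-1.7,3.2,80,0,60,-1.7,3.2,80,0,20,-1.7,3.2,80,0,20,-1.7,3.2,80,0,20,-1.7,3.2,80,0,20,-1.7,3.2,80,0,20,-1.7,3.2,80,0,20,-1.7,3.2,80,0,20]';python3 -m jog '[0,0,-50,0,20,0,0,-90,0,20,0,0,-90,0,20]'; python3 plan.py 587.1 191.8 260 95.5
```

```text
clock: 11.43
eef_pos: [437.3, -131.5, 178.5]
tool_rot: [3.137, 0.001, 0.892]
force: [-0.9, -0.8, 6.0]
width: 26.8
clock: 11.68
eef_pos: [437.8, -131.9, 272.2]
tool_rot: [3.133, -0.001, 0.891]
force: [0.5, -0.7, 0.4]
width: 26.7
clock 11.6833 rpy [ 3.133e+00 -1.000e-03  8.910e-01] pos [ 437.8 -131.9  272.2] w 26.684534233332247 F [ 0.5 -0.7  0.4]
ROW dx dy dz turn: [345.6 -87.4  12.2 -44.5] rows>= 9.0
```

```bash
python3 -m jog '[345.6,-87.4,12,-44.5,20,345.6,-87.4,12,-44.5,20,345.6,-87.4,12,-44.5,20,345.6,-87.4,12,-44.5,20,345.6,-87.4,12,-44.5,20,345.6,-87.4,12,-44.5,20,345.6,-87.4,12,-44.5,20,345.6,-87.4,12,-44.5,20,345.6,-87.4,12,-44.5,20,345.6,-87.4,12,-44.5,20,345.6,-87.4,12,-44.5,20,345.6,-87.4,12,-44.5,20,345.6,-87.4,12,-44.5,20]';python3 look.py w6 104 20
```

```text
clock: 12.77
eef_pos: [585.6, 191.3, 255.4]
tool_rot: [3.141, 0.001, 1.666]
force: [-0.4, -0.1, -0.1]
width: 26.8
TCP [585.6 191.3 255.4] yaw 95.47057333230734 w 26.81182098750452
along [-17.3  15.5] lat [-12.7  14. ]
z med 101.45287731455049
rect ctr tool(x,y) -1.1 0.9 wh 27.7 34.1 ang 88.9
```

View pics/w6.png

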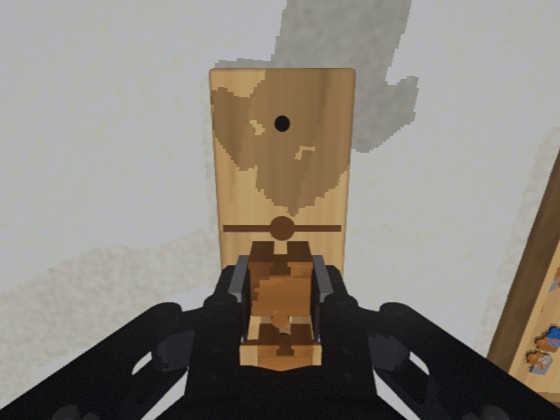

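```bash
sed -i 's/(104,105,106)/(101,102,103)/; s/yw,zr,25/yw,zr,16/' place.py; python3 place.py w6 282 228 585.6 191.3 95.47 1.9 0.7
```

```text
dot px 281.54794520547944 227.7214611872146 size [24 24]
mark [587.11183138 191.66650472  18.        ]
piece ctr [586.11569573 193.25807505] ROW dx dy -1.6792788969674728 0.8398837713715631
101 [-17.40651494  15.61407587] [-12.66806244  14.09664762] 101.15526697336985
102 [-17.46134128  15.56738079] [-12.66721279  14.08977385] 101.17503045363567
103 [-17.47105813  15.54978609] [-12.66809787  14.08493144] 101.2049050634973
```

```bash
python3 -m jog '[-1.7,0.8,30,0,20,-1.7,0.8,50,0,20,-1.7,0.8,57,0,20,-1.7,0.8,59,0,20,-1.7,0.8,59,0,20,-1.7,0.8,59.3,0,20,-1.7,0.8,59.3,0,20]'
```

```text
clock: 13.4
eef_pos: [587.1, 190.7, 195.9]
tool_rot: [3.141, 0.0, 1.667]
force: [-0.1, -1.0, 1.5]
width: 26.6
```

```bash
python3 -m jog '[0,0,0.3,0,20,0,0,0.3,0,50,0,0,0.3,0,50,0,0,0.3,0,50,0,0,0.3,0,50,0,0,-30,0,50,0,0,-70,0,85,0,0,-90,0,85,0,0,-90,0,85]'; python3 plan.py 377.2 -304.5 260 -165
```

```text
clock: 14.15
eef_pos: [588.8, 191.3, 290.1]
tool_rot: [3.133, -0.001, 1.668]
force: [0.5, -0.2, 0.1]
width: 83.6
clock 14.15 rpy [ 3.133e+00 -1.000e-03  1.668e+00] pos [588.8 191.3 290.1] w 83.62404758763225 F [ 0.5 -0.2  0.1]
ROW dx dy dz turn: [-472.8 -258.9   30.1   80.6] rows>= 13.0
```

```bash
python3 -m jog '[-473,-259,30,80.5,85,-473,-259,30,80.5,85,-473,-259,30,80.5,85,-473,-259,30,80.5,85,-473,-259,30,80.5,85,-473,-259,30,80.5,85,-473,-259,30,80.5,85,-473,-259,30,80.5,85,-473,-259,30,80.5,85,-473,-259,30,80.5,85,-473,-259,30,80.5,85,-473,-259,30,80.5,85,-473,-259,30,80.5,85,-473,-259,30,80.5,85,-473,-259,30,80.5,85,-473,-259,30,80.5,85,-473,-259,30,80.5,85,-473,-259,30,80.5,85]';python3 look.py w7 24 45
python3 - <<'E'
from cell import *
from h import *
p=camera_params("top"); im,d=get_image("top"); cv2.imwrite("pics/top7.png",im); np.savez("top7.npz",im=im,d=d,K=p["K"],T=p["T"])
E
```

```text
clock: 15.65
eef_pos: [376.1, -303.0, 255.0]
tool_rot: [-3.14, -0.0, 0.267]
force: [0.5, 0.2, -0.1]
width: 85.0
TCP [ 376.1 -303.   255. ] yaw 15.272923513920956 w 85.04809700476785
along [-41.6  29.6] lat [-26.9  32.7]
z med 24.42962864980794
rect ctr tool(x,y) -7.3 2.9 wh 74.3 60.8 ang 0.5
```

View pics/w7.png

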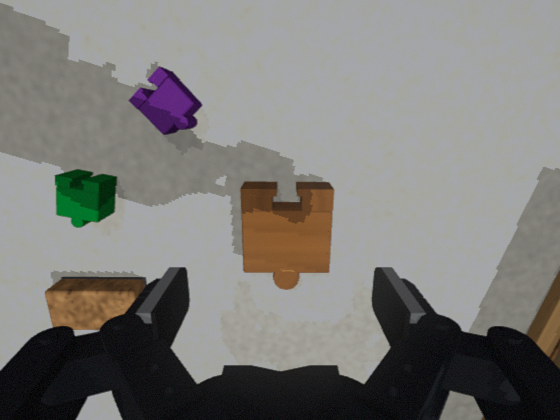

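View pics/top7.png

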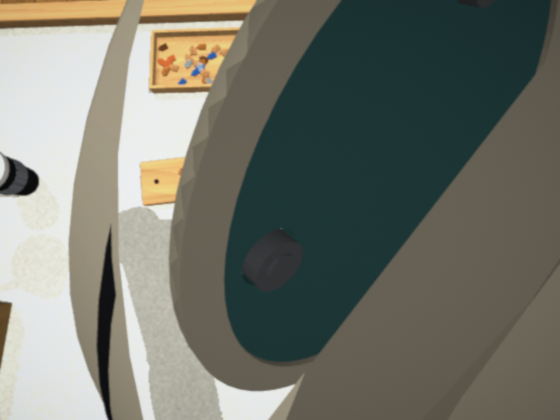

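The wrist view shows the largest piece at (287,230), square to the jaws, with green, purple and the block all well to the left. The arm blocks the top view at the moment.

```bash
python3 -m jog '[-0.8,2.9,40,0,85,-0.8,2.9,82,0,85,-0.8,2.9,82,0,85,-0.8,2.9,82,0,85,-0.8,2.9,82,0,50,-0.8,2.9,82,0,50,-0.8,2.9,82,0,50,-0.8,2.9,82,0,50,-0.8,2.9,82,0,50,-0.8,2.9,82,0,50,-0.8,2.9,82,0,50]';python3 -m jog '[0,0,-50,0,50,0,0,-90,0,50,0,0,-90,0,50]'; python3 plan.py 614.6 -92 260 95.5
```

```text
clock: 16.67
eef_pos: [375.1, -308.7, 175.5]
tool_rot: [3.137, 0.0, 0.263]
force: [-1.3, -0.8, 4.6]
width: 59.6
clock: 16.92
eef_pos: [375.6, -309.4, 269.5]
tool_rot: [3.133, -0.003, 0.262]
force: [0.5, -0.6, -0.4]
width: 59.5
clock 16.9167 rpy [ 3.133e+00 -3.000e-03  2.620e-01] pos [ 375.6 -309.4  269.5] w 59.54531905535928 F [ 0.5 -0.6 -0.4]
ROW dx dy dz turn: [ 287.2 -148.1    9.5  -80.5] rows>= 12.0
```

```bash
python3 -m jog '[287,-148,9,-80.5,50,287,-148,9,-80.5,50,287,-148,9,-80.5,50,287,-148,9,-80.5,50,287,-148,9,-80.5,50,287,-148,9,-80.5,50,287,-148,9,-80.5,50,287,-148,9,-80.5,50,287,-148,9,-80.5,50,287,-148,9,-80.5,50,287,-148,9,-80.5,50,287,-148,9,-80.5,50,287,-148,9,-80.5,50,287,-148,9,-80.5,50,287,-148,9,-80.5,50,287,-148,9,-80.5,50]';python3 look.py w8 104 33
```

```text
clock: 18.25
eef_pos: [613.7, -90.0, 254.5]
tool_rot: [-3.141, 0.001, 1.667]
force: [0.0, 0.1, -0.8]
width: 59.6
TCP [613.7 -90.  254.5] yaw 95.50839694475371 w 59.63789584725218
along [-37.3  32.7] lat [-29.2  30.4]
z med 103.27588123154703
rect ctr tool(x,y) -3.5 0.4 wh 73.2 61.0 ang 0.1
```

View pics/w8.png

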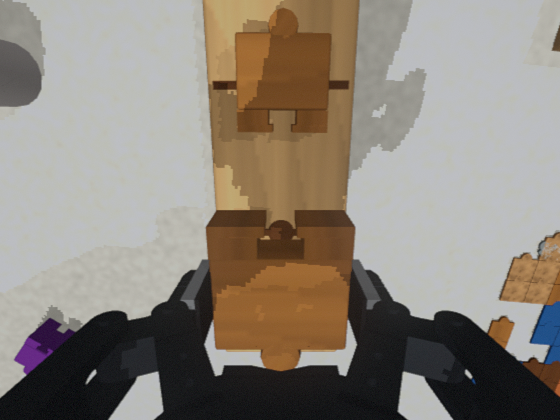

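```bash
python3 -m jog '[-5,0.4,30,0,50,-5,0.4,50,0,50,-5,0.4,59,0,50,-5,0.4,61,0,50,-5,0.4,61,0,50,-5,0.4,61.3,0,50,-5,0.4,61.3,0,50]'
```

```text
clock: 18.88
eef_pos: [614.9, -94.9, 193.2]
tool_rot: [3.141, 0.0, 1.668]
force: [0.3, 0.4, -0.2]
width: 59.5
```

```bash
python3 -m jog '[0,0,0.5,0,50,0,0,0.5,0,80,0,0,0.5,0,80,0,0,0.5,0,80,0,0,0.5,0,80,0,0,-30,0,80,0,0,-70,0,80,0,0,-110,0,80,0,0,-110,0,80,0,0,-110,0,80]';  python3 plan.py 380 300 380 95.5
```

```text
clock: 19.72
eef_pos: [615.6, -95.3, 305.8]
tool_rot: [3.136, 0.001, 1.669]
force: [-0.1, -0.1, -0.8]
width: 80.3
clock 19.7167 rpy [3.136e+00 1.000e-03 1.669e+00] pos [615.6 -95.3 305.8] w 80.34321587371758 F [-0.1 -0.1 -0.8]
ROW dx dy dz turn: [ 4.164e+02 -1.959e+02 -7.420e+01  1.000e-01] rows>= 12.0
```

```bash
python3 -m jog '[416,-196,-74,0,80,416,-196,-74,0,80,416,-196,-74,0,80,416,-196,-74,0,80,416,-196,-74,0,80,416,-196,-74,0,80,416,-196,-74,0,80,416,-196,-74,0,80,416,-196,-74,0,80,416,-196,-74,0,80,416,-196,-74,0,80,416,-196,-74,0,80,416,-196,-74,0,80,416,-196,-74,0,80]' ;  python3 plan.py 230 590 400 150
```

```text
clock: 20.88
eef_pos: [378.7, 299.8, 376.2]
tool_rot: [-3.141, 0.002, 1.67]
force: [-0.3, -1.0, 0.9]
width: 79.9
clock 20.8833 rpy [-3.141e+00  2.000e-03  1.670e+00] pos [378.7 299.8 376.2] w 79.92728384124203 F [-0.3 -1.   0.9]
ROW dx dy dz turn: [ 303.5 -119.3  -23.8  -54.3] rows>= 8.0
```

```bash
python3 -m jog '[303,-119,-24,-54,80,303,-119,-24,-54,80,303,-119,-24,-54,80,303,-119,-24,-54,80,303,-119,-24,-54,80,303,-119,-24,-54,80,303,-119,-24,-54,80,303,-119,-24,-54,80,303,-119,-24,-54,80,303,-119,-24,-54,80,303,-119,-24,-54,80]'
python3 - <<'E'
from cell import *
from h import *
for n in("top","side"):
    p=camera_params(n); im,d=get_image(n); cv2.imwrite(f"pics/{n}9.png",im); np.savez(n+"9.npz",im=im,d=d,K=p["K"],T=p["T"])
z=np.load("top9.npz"); im,d,K,T=[z[k] for k in("im","d","K","T")]
W=world(d,K,T); r=im.astype(int)
e=np.array([585.1,189.6]),np.array([593.7,95.]),np.array([602.9,.7]),np.array([612.,-93.8])
u=(e[3]-e[0]); u/=np.linalg.norm(u); n=np.array([-u[1],u[0]])
for nm,c,s,t in zip(("smallest","third","second","largest"),e,(28,39,50,61),(6,9,11,13)):
    q=W[...,:2]-c; a=q@u; b=q@n
    m=(abs(W[...,2]-42)<5)&(abs(a)<55)&(abs(b)<45)
    (cx,cy),(w,h),A=cv2.minAreaRect(np.float32(np.c_[a[m],b[m]]))
    print(nm,"z",np.median(W[...,2][m]).round(1),"rect ctr along/across",round(cx,1),round(cy,1),"wh",round(w,1),round(h,1),"ang",round(A,1),"exp",s,s+t,"tab half",t/2)
cv2.imwrite("pics/crop9.png",cv2.resize(im[120:220,130:400],None,fx=2.9,fy=2.9,interpolation=cv2.INTER_CUBIC))
E
```

```text
clock: 21.8
eef_pos: [233.7, 588.1, 400.0]
tool_rot: [-3.14, 0.002, 2.607]
force: [-0.0, -0.6, 0.2]
width: 79.7
smallest z 41.4 rect ctr along/across 1.7 -0.3 wh 27.9 33.8 ang 88.3 exp 28 34 tab half 3.0
third z 41.2 rect ctr along/across 5.5 2.0 wh 39.9 46.9 ang 89.6 exp 39 48 tab half 4.5
second z 41.3 rect ctr along/across -4.3 1.2 wh 50.7 60.4 ang 89.5 exp 50 61 tab half 5.5
largest z 41.2 rect ctr along/across 6.6 0.7 wh 61.5 73.5 ang 89.9 exp 61 74 tab half 6.5
```

View pics/top9.png

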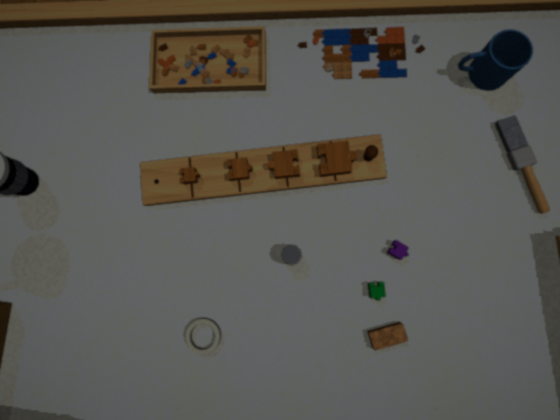

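View pics/crop9.png

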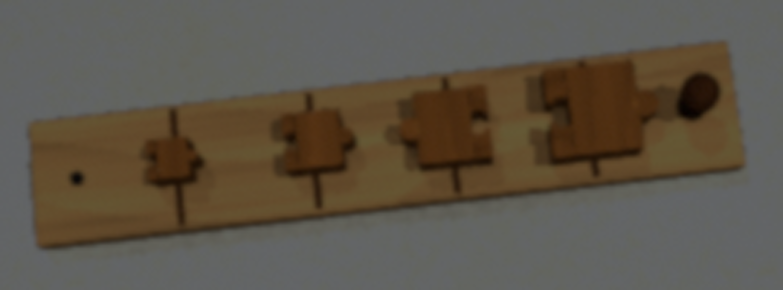

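The top view shows all four pieces flat on their marks at (189,175), (239,168), (285,163) and (335,157), running from smallest to largest toward the peg at (370,152). The tabs lie along the ledge. The pot is still at (291,254), and the green and purple look-alikes haven't moved. I'm handing in the job.

```bash
python3 -c "
from cell import *
print(finish_job())"
```

```text
the job is handed in; nothing more can be done
None
```

I put all four pieces on the ledge marks in order of size, with the largest next to the peg and the smallest farthest away. I handed the job in at about 22 s of the 93 s allowed.

**Last check (top camera, arm clear of everything):**

| Piece | Off its mark along the ledge | Off its mark across the ledge |
|---|---|---|
| Largest | about 0 mm | 0.7 mm |
| Second | 1.2 mm | 1.2 mm |
| Third | 1.0 mm | 2.0 mm |
| Smallest | 1.3 mm | 0.3 mm |

- **Flat and aligned:** every piece's top measured about 41–42 mm high, as expected for lying flat. The tabs point along the ledge within 2°, the smallest being the most turned at about 1.7°.
- **Left alone:** the pot, the green and purple look-alikes and the wooden block are where they were at the start.

**What disagreed:**
- **Cameras:** the top and wrist cameras differed by about 3 mm. I placed by the wrist camera, which matched the gripper's own position.
- **Table contact:** the fingertips probably brushed the table lightly while gripping. The arm ended 1.5–3.5 mm higher than commanded, with about 5–10 N on the wrist, well under the limits.

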